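Hold the check plate square in the reader's alignment fixture

TASK

Press the sprung lever on the alignment fixture down until it latches and stays down by itself, which drops the stop pin out of the way. Then take the aluminium check plate by its handle, set it flat on the fixture with its long side along the fence next to the lever, and press it into the corner until it is flush against both fences. Finish while still holding the plate there, pressing it firmly against both fences; leave the other things on the bench where they stand.

Things in the scene. Friction and masses are not known exactly. Their poses are not given: they have to be found in the camera images.
- fixture: Fixed grey alignment fixture, slick-coated (low friction): slab 200 (x) x 210 (y) x 20 mm high, origin at the centre of its underside. Two steel fences 14 mm high meet on top at the +x, +y inner corner: the end fence along y, the side fence along x. The plate's floor is the slab's top, 185 mm from the corner towards -x and 145 mm towards -y. Beyond the side fence (+y): the lever.
- corner (a point): Inner corner of the two fences at floor level, 20 mm above the bench (fixture frame: 85, 40, 20 mm; axes as the fixture's). From here the end fence's face runs 145 mm towards -y, the side fence's 165 mm towards -x. The plate is home, flush with both, when its middle is 63.5 mm towards -x and 42.5 mm towards -y from here.
- end_fence: Fixed steel bar 13 x 145 x 14 mm along the fixture's y, at its +x end; origin at the centre of its underside.
- side_fence: Fixed steel bar 165 x 10 x 14 mm along the fixture's x, next to the lever; origin at the centre of its underside.
- lever (a joint): Sprung lever's angle, rad: 0 = up (sloping up 0.4 rad towards the fixture's -x), 0.5 = down and latched (sloping down 0.1). Steel arm pivoted 45 mm above the bench at the fixture's (65, 80) mm, reaching to -x. Pressing the pad takes 3 to 4 N, less on the way down; past 0.37 a detent pulls it on to its stop at 0.5 and holds it.
- lever_pad (a point): Centre of the top of the lever's black press pad, 42 x 30 x 12 mm (30 along the fixture's y), 100 mm from the pivot. 89 mm above the bench when up, 41 mm when latched; going down it moves about 10 mm towards the fixture's -x, ending at its (-35, 80) mm. The point turns with the lever.
- pin_top (a point): Top centre of the steel stop pin, 12 mm thick, which stands 10 mm out of the floor, 40 mm from each fence, while the lever is up, so that the plate cannot lie flat in the corner; it sinks 3 mm below the floor when the lever is latched.
- check_plate: Loose aluminium check plate, 127 (x) x 85 (y) x 16 mm, with rows of shallow dark wells and an upright handle blade; about 0.5 kg; origin at the centre of its underside. It is the same either way round.
- plate_mid (a point): Centre of the plate's 16 mm base, 8 mm above its underside; x along its long side.
- plate_handle (a point): Grip centre of the handle blade, 42 mm above the plate's underside: blade 70 mm long along the plate's x, 12 mm thick along y, from 16 to 62 mm above the underside.
- vial_a: Small capped white vial, 28 mm across, 55 mm high, a bystander to be left alone; origin at the centre of its underside.
- vial_b: Small capped white vial, 28 mm across, 55 mm high, a bystander to be left alone; origin at the centre of its underside.
- beaker: Small white cup, 52 mm across, 60 mm high, a bystander to be left alone; origin at the centre of its underside.
- jar: Jar, 64 mm across, 85 mm high, a bystander to be left alone; origin at the centre of its underside.
- tray: White open tray 70 x 140 x 35 mm, a bystander to be left alone; origin at the centre of its underside.
- reagent: Capped bottle, 54 mm across, 120 mm high, a bystander to be left alone; origin at the centre of its underside.
- tip_box: Grey box 85 x 120 x 50 mm, a bystander to be left alone; origin at the centre of its underside.
Things that resemble listed ones, but are neither listed nor needed, are in the scene too. Leave any green or turquoise look-alike of the check_plate alone.

How it is judged:
By the outcome, as a careful person would: the job done as asked, in the order asked, and still so for the second after the job is handed in, while the arm keeps its last pose, push and grip.
It also fails if it takes over 53 s, if anything falls off the work surface, if the arm or the gripper's body presses on something with over 40 N, if the wrist force passes 120 N, or if a joint passes its speed limit or range.

ROBOT

A 6-joint arm with a two-finger parallel gripper is mounted at the origin on the work surface. World frame = base frame: x ahead of the robot, y to its left, z up, the work surface at z = 0. Lengths are in mm, angles in rad, forces in N, time in s.
With the tool pointing down it reaches from about 375 to 825 mm from the base axis. Payload 5.5 kg.
Tool frame: the origin (TCP) lies at the centre of the arm's flange, where the gripper is bolted on; the fingertips stand 173 mm ahead of it and the grasp point (between the pads) lies 155 mm ahead of it; y points along the fingers, z is the direction in which the jaws open and shut, and the axes are right-handed (so a half turn about y gives the same grasp; the last joint's range is limited). The gripper opens to 85 mm and grips with 20 to 120 N. Pads are 22 mm wide; open, the fingers measure 114 mm over their backs; the gripper's body (76 mm by 85 mm) begins 54 mm behind the grasp point. The pads swing forward as they close: fully open they stand 13 mm farther back than shut.
Start: joints at [-1.204, 0.314, -0.047, 1.21, 0, 1.571], TCP at [215.175, -560.085, 404.699] pointing down, gripper open.
Joint ranges: [-2.67, 2.67], [-0.69, 1.73], [-1.03, 1.25], [-2.08, 2.16], [-1.42, 1.45], [-3.14, 3.14]. Speed limits (rad/s): [2.39, 2.39, 3.01, 3.14, 3.14, 3.14].

INTERFACE

Orientations are given as a unit quaternion [x, y, z, w].
In Python, from bench import bot gives the robot as it stands. The module is installed in compiled form; this text tells all that it offers.
- The arm moves only by the tool step_arm, never from a script. Its argument "commands" is a list that holds one entry, the list of rows, each a list of 7 numbers: the shift along the world's x, y, z in units of 25 mm (1.0 is 25 mm), then the turn, a rotation vector about the world's x, y, z in units of 0.12 rad (1.0 is 0.12 rad), then the closure, from -1 (fully open) to 1 (shut). A call has 1 to 8 rows; each row shifts and turns the commanded pose from where the row before left it; what a row does not reach is not made up. A row lasts 1/8 s, in which the tool goes at most 62.5 mm and 10.7 degrees, less where a joint would pass 70% of its speed; a pose out of reach is approached as far as the arm can. A call with a number of a shift or a turn outside -1 to 1 is refused whole. A call with a gripper value outside its range is refused whole. The fingers move at their own pace and stop on an object; "squeeze" is the grip in N (left out, the last holds). Time passes only in rows, so rows that do not move let the fingers close. It gives the time, the measured TCP pose, the force and the opening at its end, in the units of the state.
- bot.state(): the state, without advancing time (a new reading comes with each control period).
- bot.camera(name): name is "side" or "top"; returns the picture (480x640x3 uint8, blue, green, red); there is no depth.
- bot.calibration(name): a dict with "intrinsics" (3x3 intrinsics, pixels), "k1" (the pictures are not rectified: a ray, as slopes to the right and down, at radius r is drawn at 1 + k1 r^2 times it, then the intrinsics apply), "world_from_camera" (4x4, takes a point from camera to world coordinates). Camera axes: x right, y down, z forward; pixel columns grow to the right and rows downward; lengths in mm; the calibration is good to about 2 mm. A picture is of the moment at which its call begins. calibration takes no time and is no camera call.
- bot.sign_off(): hands the job in, once; it reports no verdict.
Trained networks look in the newest picture that a camera, given by its name, has taken for a name from the list of things; names that differ only in an ending like _2 or _b are one class to them, and where a whole thing is asked for, a point or a joint stands for the part that bears it (a point fixed in the world has none). Each returns a list of dicts, best first, with "conf" (0 to 1); they miss things now and then, are a little off and sometimes report something else, mostly with a low value. They report only what shows in the picture. A call takes as long as a camera call. They do not tell look-alikes from the thing itself.
- bot.search_frame(camera, target): "bbox" ([left, top, right, bottom] in pixels, round what is visible of it).
- bot.outline_of(camera, target): "mask" (480x640 bool, what is visible of it) and "bbox" ([left, top, right, bottom] in pixels, round what is visible of it).
- bot.place_of(camera, target): "pixel" ([column, row] in pixels: a listed point, or the origin of a listed thing).
The state is a dict: "time_s": time; "joint_positions": joint angles; "qd": joint speeds; "effort": joint torques, N m; "position": TCP position; "tcp_rot": TCP orientation; "ft_force": force on the tool from outside, world axes, zero at the start; "moment": the same for the moment, N m; "finger_gap": opening from 0.0 (shut) to 1.0 (fully open).
Only numpy, scipy, OpenCV 4.12 (cv2) and the standard library are available. Lean on these libraries where they do the work, as an engineer would, in place of code of your own. Each camera call takes 0.05 s, during which the arm holds its last target. There are 200 camera calls.

## Working session

There is one attempt and no reset: what is moved stays moved. The work goes in short steps, Python scripts to look and compute and a tool call to move; the robot and the scene stay as the last step left them, time stands still between calls to the robot, and variables do not carry over. Pictures are saved under pics/ and viewed, about 8 in all and at most 12, crops included, and the job is handed in when it is done.

Besides the shell and the picture viewer there is one more tool, called after "Request:" as a command line: name --argument value ..., lists and objects as JSON in quotes. step_arm: Moves the arm, as the interface text tells. Its arguments: {"type":"object","properties":{"commands":{"type":"array"},"squeeze":{"type":"number"}},"required":["commands"]}

```bash
mkdir -p pics; cat > h.py <<'E'
from bench import bot
import numpy as np, cv2
from scipy.spatial.transform import Rotation as R
def ray(cam,px):
    c=bot.calibration(cam);K=np.array(c["intrinsics"]);T=np.array(c["world_from_camera"])
    d=np.array([(px[0]-K[0,2])/K[0,0],(px[1]-K[1,2])/K[1,1]]);u=d.copy()
    for _ in range(20): u=d/(1+c["k1"]*(u@u))
    return T[:3,3],T[:3,:3]@np.array([u[0],u[1],1])
def at(cam,px,z):
    o,v=ray(cam,px);return o+v*(z-o[2])/v[2]
def proj(cam,p):
    c=bot.calibration(cam);K=np.array(c["intrinsics"]);T=np.array(c["world_from_camera"])
    q=T[:3,:3].T@(np.array(p,float)-T[:3,3]);u=q[:2]/q[2];u=u*(1+c["k1"]*(u@u))
    return np.array([K[0,0]*u[0]+K[0,2],K[1,1]*u[1]+K[1,2]])
def tri(a,b):
    (o1,v1),(o2,v2)=ray("top",a),ray("side",b)
    A=np.c_[v1,-v2];s=np.linalg.lstsq(A,o2-o1,rcond=None)[0]
    p,q=o1+s[0]*v1,o2+s[1]*v2;return (p+q)/2,np.linalg.norm(p-q)
E
python3 - <<'E'
from h import *
ims={c:bot.camera(c) for c in("top","side")}
for c in ims: cv2.imwrite(f"pics/{c}0.png",ims[c]); print(c,np.round(bot.calibration(c)["world_from_camera"],2).tolist())
hz=dict(corner=20,lever_pad=89,pin_top=30,plate_mid=8,plate_handle=42,end_fence=20,side_fence=20,fixture=0)
for t,z in hz.items():
  for c in ims:
    for r in bot.place_of(c,t)[:3]: print(t,c,np.round(r["pixel"],1),round(r["conf"],2),np.round(at(c,r["pixel"],z),1))
E
```

```text
top [[0.02, -0.98, 0.21, 256.4], [-1.0, -0.02, -0.0, -16.73], [0.01, -0.21, -0.98, 1392.82], [0.0, 0.0, 0.0, 1.0]]
side [[-0.95, -0.22, 0.23, 220.09], [-0.32, 0.66, -0.68, 932.42], [-0.0, -0.72, -0.69, 1049.76], [0.0, 0.0, 0.0, 1.0]]
corner top [377.5 199.8] 0.85 [ 649.  -174.7   20. ]
corner side [299.8 213.9] 0.8 [ 648.1 -185.5   20. ]
lever_pad side [331.1 213.6] 0.8 [ 547.5 -135.6   89. ]
pin_top top [394.8 216.4] 0.48 [ 603.6 -216.8   30. ]
pin_top side [314.5 206.1] 0.36 [ 618.  -216.2   30. ]
plate_mid top [222.5 245.7] 0.96 [525.5 216.    8. ]
plate_mid top [136.7 328.9] 0.95 [314.1 416.5   8. ]
plate_mid side [355.9 469.8] 0.9 [319.3 431.8   8. ]
plate_mid side [371.1 381.4] 0.83 [341.2 243.4   8. ]
plate_mid side [291.  348.3] 0.77 [523.3 217.5   8. ]
plate_handle top [210.4 317. ] 0.89 [344.2 230.7  42. ]
plate_handle top [222.8 245.8] 0.76 [518.7 209.6  42. ]
plate_handle top [126.4 325.1] 0.6 [321.2 431.3  42. ]
plate_handle side [357.8 456. ] 0.79 [319.9 422.7  42. ]
plate_handle side [292.8 336.1] 0.78 [520.7 210.4  42. ]
plate_handle side [372.4 371.1] 0.71 [340.9 241.9  42. ]
end_fence top [408.3 199.9] 0.69 [ 650.2 -253.3   20. ]
end_fence side [308.2 197.6] 0.74 [ 649.4 -255.7   20. ]
side_fence top [375.9 233.3] 0.62 [ 561.5 -170.    20. ]
side_fence side [325.8 226.3] 0.81 [ 568.8 -160.8   20. ]
fixture top [392.9 239.1] 0.84 [ 551.6 -215.5    0. ]
fixture top [361.6 232.3] 0.73 [ 568.  -135.7    0. ]
fixture side [334.2 221. ] 0.65 [ 561.1 -208.8    0. ]
```

```bash
python3 -c "
import cv2,numpy as np
a=cv2.imread('pics/top0.png');b=cv2.imread('pics/side0.png')
print(a.shape)"
```

```text
(480, 640, 3)
```

View pics/top0.png

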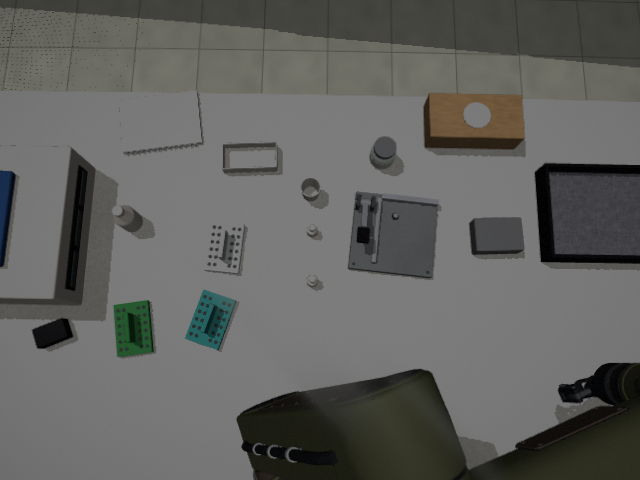

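View pics/side0.png

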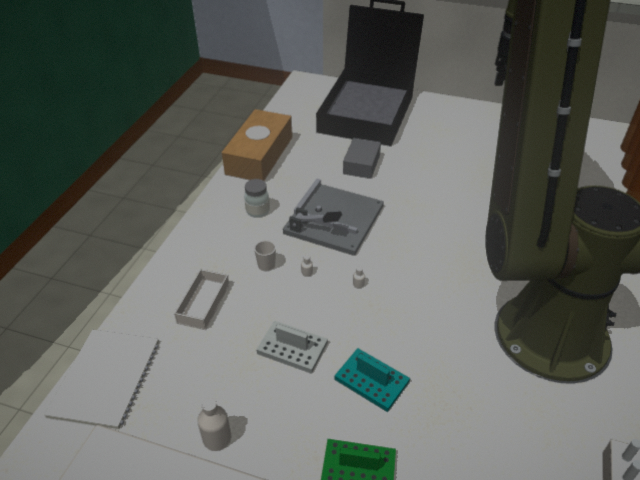

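The top picture shows three plates: grey at (225,247), turquoise at (211,320) and green at (133,328). The grey one fits aluminium, while the other two are the look-alikes. The fixture is at about (393,235) with the black lever pad at (363,234), and the side fence and lever are on its left (+y world) side. Next I'll confirm in one crop and refine.

```bash
python3 - <<'E'
from h import *
a=cv2.imread('pics/top0.png');b=cv2.imread('pics/side0.png')
f=lambda im,x,y,w,h,s:cv2.resize(im[y:y+h,x:x+w],None,fx=s,fy=s,interpolation=cv2.INTER_CUBIC)
A=f(a,342,183,100,75*4//3,4);B=f(a,195,215,60,70,4);C=f(b,280,170,110,85,4);D=f(b,250,315,85,60,4)
o=np.zeros((600,800,3),np.uint8)
for im,x,y in((A,0,0),(C,402,0),(B,0,402),(D,402,345)):
    h=min(im.shape[0],600-y);w=min(im.shape[1],800-x);o[y:y+h,x:x+w]=im[:h,:w]
cv2.imwrite('pics/crop1.png',o)
for c in("top","side"):
    bot.camera(c)
    for t in("check_plate","plate_handle"):
        for r in bot.outline_of(c,t)[:3]:
            m=r["mask"].astype(np.uint8);k=cv2.findContours(m,0,2)[0];k=max(k,key=cv2.contourArea)
            print(c,t,round(r["conf"],2),np.round(r["bbox"]))
            if c=="top":
                z=16
                P=np.float32([at(c,p[0],z)[:2] for p in k]);print(cv2.minAreaRect(P))
    for t in("fixture","lever_pad"):
        for r in bot.outline_of(c,t)[:2]:
            m=r["mask"].astype(np.uint8);k=cv2.findContours(m,0,2)[0];k=max(k,key=cv2.contourArea)
            print(c,t,round(r["conf"],2),np.round(r["bbox"]))
            z=20
            P=np.float32([at(c,p[0],z)[:2] for p in k]);print(cv2.minAreaRect(P))
    for t in("lever_pad","corner","pin_top"):
        for r in bot.place_of(c,t)[:2]:print(t,c,np.round(r["pixel"],1),r["conf"])
    for t in("vial_a","beaker","jar","tray"):
        for r in bot.place_of(c,t)[:2]:print(t,np.round(at(c,r["pixel"],0)),r["conf"])
E
```

```text
top check_plate 0.95 [112. 300. 153. 358.]
((315.61517333984375, 423.3984069824219), (127.64112854003906, 87.71267700195312), 9.011726379394531)
top check_plate 0.81 [202. 221. 244. 273.]
((521.85986328125, 210.23977661132812), (88.01134490966797, 129.3396759033203), 84.62309265136719)
top check_plate 0.73 [188. 291. 234. 349.]
((341.5668029785156, 235.69619750976562), (86.55255126953125, 127.42648315429688), 73.93958282470703)
top plate_handle 0.82 [114. 300. 152. 358.]
((315.299560546875, 423.6936340332031), (128.1186981201172, 87.8821029663086), 9.431560516357422)
top plate_handle 0.73 [189. 290. 236. 348.]
((341.6145935058594, 235.30386352539062), (91.41141510009766, 131.09417724609375), 71.99661254882812)
top plate_handle 0.65 [204. 220. 245. 273.]
((522.2339477539062, 211.03903198242188), (94.77885437011719, 132.9495849609375), 84.86451721191406)
top fixture 0.82 [345. 195. 441. 278.]
((562.7052612304688, -214.685302734375), (211.91293334960938, 206.2671356201172), 84.36100769042969)
top lever_pad 0.78 [355. 199. 371. 243.]
((594.807861328125, -138.728271484375), (30.8880710601
[... 779 characters left out ...]
. 383. 254.]
((562.7564697265625, -211.6798095703125), (244.6617889404297, 212.12245178222656), 84.75416564941406)
side fixture 0.42 [295. 215. 343. 226.]
((598.55908203125, -191.2615203857422), (117.35726165771484, 43.49755096435547), 18.360565185546875)
side lever_pad 0.73 [298. 213. 343. 225.]
((595.9579467773438, -188.63552856445312), (112.58833312988281, 41.51859664916992), 26.552953720092773)
lever_pad side [331.2 213.3] 0.61
lever_pad side [300.6 215.7] 0.42
corner side [297.9 214.7] 0.8
pin_top side [317.5 201.9] 0.5
vial_a [564. -10.   0.] 0.7
vial_a [443. -20.   0.] 0.5
beaker [673.   1.   0.] 0.79
beaker [541. 173.   0.] 0.74
jar [ 770. -176.    0.] 0.74
tray [767. 154.   0.] 0.64
```

View pics/crop1.png

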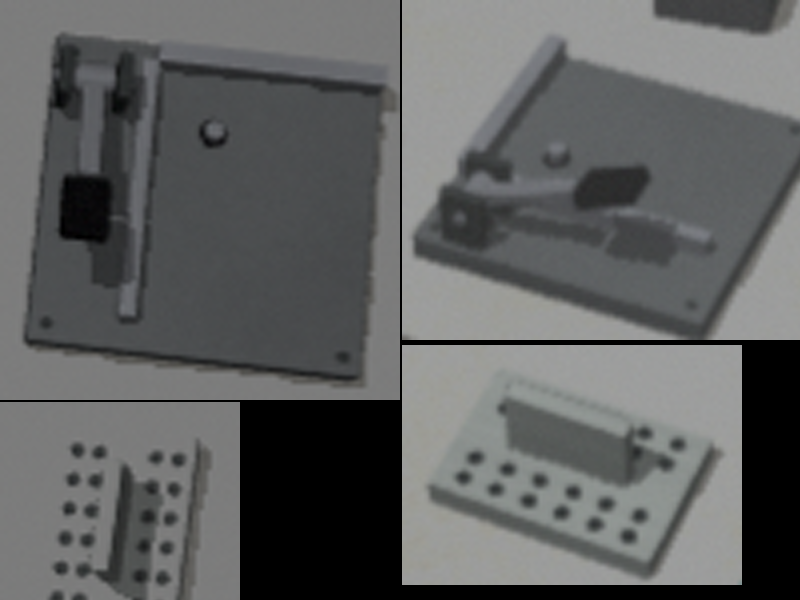

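Crop 1 confirms the grey aluminium plate with its upright blade. The fixture has its pin up and its lever up, and the fixture and plate long axes both run roughly along world x. I'll fit both poses to the corners.

```bash
python3 - <<'E'
from h import *
from scipy.optimize import least_squares
P=lambda x0,y0,ox,oy,p:np.array([x0+(p[0]-ox+.5)/4-.5,y0+(p[1]-oy+.5)/4-.5])
t=lambda *p:("top",P(342,183,0,0,p)); s=lambda *p:("side",P(280,170,402,0,p))
tp=lambda *p:("top",P(195,215,0,402,p)); sp=lambda *p:("side",P(250,315,402,345,p))
def fit(obs,x0):
    f=lambda q:np.concatenate([proj(c,np.r_[q[:2]+R.from_euler('z',q[2]).as_matrix()[:2,:2]@np.array(m[:2]),m[2]])-px for (c,px),m in obs])
    r=least_squares(f,x0,loss='soft_l1');print(np.round(r.x,4),np.round(r.fun.reshape(-1,2),1).tolist());return r.x
F=fit([(t(57,35),(100,105,20)),(t(27,340),(-100,105,20)),(t(358,374),(-100,-105,20)),(t(214,130),(45,0,30)),
 (s(557,148),(45,0,30)),(s(415,238),(100,105,20)),(s(700,322),(-100,105,20)),(("top",(365,232.3)),(-24,80,89)),(("side",(331.2,213.4)),(-24,80,89)),(s(800,123),(-100,-105,20)),
 (("top",(378,200.8)),(85,40,20)),(("side",(298.8,214.3)),(85,40,20))],[562,-213,-.098])
Q=fit([(tp(200,440),(63.5,-42.5,16)),(sp(430,487),(63.5,42.5,16)),(sp(650,563),(-63.5,42.5,16)),(sp(713,440),(-63.5,-42.5,16)),(sp(510,372),(63.5,-42.5,16)),
 (("top",(222.8,245.8)),(0,0,42)),(("side",(292.8,336.1)),(0,0,42)),(("top",(222.5,245.7)),(0,0,8)),(("side",(291,348.3)),(0,0,8))],[521,210,-.095])
M=R.from_euler('z',F[2]).as_matrix()[:2,:2]
for n,m in dict(corner=(85,40),padup=(-25,80),paddn=(-35,80),home=(21.5,-2.5)).items(): print(n,np.round(F[:2]+M@np.array(m),1))
st=bot.state();print(st);print(np.round(R.from_quat(st["tcp_rot"]).as_matrix(),3))
E
```

```text
[ 5.631323e+02 -2.138425e+02 -8.760000e-02] [[-0.6, -0.6], [-0.2, 0.1], [1.3, 0.3], [0.1, -0.4], [-0.0, -0.1], [-0.9, -0.7], [1.4, 0.1], [-1.8, 0.8], [-0.0, 1.2], [4.6, -0.4], [2.1, -1.8], [-0.7, 0.3]]
[ 5.214750e+02  2.119343e+02 -8.840000e-02] [[-1.0, -0.2], [-0.1, -0.6], [0.2, 0.6], [0.7, 0.6], [-1.9, -0.9], [-0.9, -1.1], [-0.6, 0.5], [1.5, 1.6], [1.7, -1.8]]
corner [ 651.3 -181.4]
padup [ 545.2 -132. ]
paddn [ 535.3 -131.1]
home [ 584.3 -218.2]
{'time_s': 2.1, 'joint_positions': array([-1.20396892e+00,  3.13515372e-01, -4.71335008e-02,  1.21020632e+00,
        1.37812114e-05,  1.57078260e+00]), 'qd': array([-0.00097792, -0.00089137,  0.00265732,  0.00051713, -0.00107164,
       -0.00011688]), 'effort': array([ 6.72111255e-04, -5.39452636e+01,  3.40042806e+01,  1.57931983e-03,
       -8.18394142e-05,  5.19635364e-06]), 'position': array([ 215.18963761, -560.0660225 ,  404.67555774]), 'tcp_rot': array([-0.12897091,  0.69526681, -0.6952241 ,  0.1289729 ]), 'ft_force': array([-0.07415773,  0.16985197, -0.18978183]), 'moment': array([0.02029255, 0.04077215, 0.01591744]), 'finger_gap': 0.9965437956126383}
[[-0.933 -0.     0.359]
 [-0.359  0.    -0.933]
 [-0.    -1.    -0.   ]]
```

Request:
step_arm --commands '[[[0.55,0.7,0,0,0,0.93,1],[0.55,0.7,0,0,0,0.93,1],[0.55,0.7,0,0,0,0.93,1],[0.55,0.7,0,0,0,0.93,1],[0.55,0.7,0,0,0,0.93,1],[0.55,0.7,0,0,0,0.93,1],[0.55,0.7,0,0,0,0.93,1],[0.55,0.7,0,0,0,0.93,1]]]' --squeeze 60

```text
time_s: 3.1
position: [325.6, -419.5, 404.8]
tcp_rot: [0.418, -0.571, 0.571, -0.418]
ft_force: [0.4, 0.7, 0.6]
finger_gap: -0.003
```

Request:
step_arm --commands '[[[0.55,0.7,-0.2,0,0,0.93,1],[0.55,0.7,-0.2,0,0,0.93,1],[0.55,0.7,-0.2,0,0,0.93,1],[0.55,0.7,-0.2,0,0,0.93,1],[0.55,0.7,-0.2,0,0,0.93,1],[0.55,0.7,-0.2,0,0,0.93,1],[0.55,0.7,-0.2,0,0,0.93,1],[0.55,0.7,-0.2,0,0,0.93,1]]]'

```text
time_s: 4.1
position: [435.6, -279.5, 364.6]
tcp_rot: [0.623, -0.334, 0.335, -0.623]
ft_force: [0.1, -0.7, 0.3]
finger_gap: -0.002
```

```bash
cat > s.py <<'E'
from h import *
s=bot.state();z=R.from_quat(s["tcp_rot"]).as_matrix()
print(round(s["time_s"],2),np.round(s["position"],1),"jaw",round(np.arctan2(z[1,2],z[0,2]),3),"appr",np.round(z[:,1],3),"q",np.round(s["joint_positions"],2),"F",np.round(s["ft_force"],1),"gap",round(s["finger_gap"],3))
E
python3 s.py
```

```text
4.1 [ 435.6 -279.5  364.6] jaw 0.585 appr [ 0. -0. -1.] q [-0.57  0.18 -0.31  1.08 -0.    0.42] F [ 0.1 -0.7  0.3] gap -0.002
```

Request:
step_arm --commands '[[[0.55,0.73,-0.4,0,0,0.935,1],[0.55,0.73,-0.4,0,0,0.935,1],[0.55,0.73,-0.4,0,0,0.935,1],[0.55,0.73,-0.4,0,0,0.935,1],[0.55,0.73,-0.4,0,0,0.935,1],[0.55,0.73,-0.4,0,0,0.935,1],[0.55,0.73,-0.4,0,0,0.935,1],[0.55,0.73,-0.4,0,0,0.935,1]]]'

```text
time_s: 5.1
position: [545.7, -133.5, 284.5]
tcp_rot: [0.706, -0.031, 0.031, -0.706]
ft_force: [0.1, 0.4, 0.6]
finger_gap: 0.001
```

Request:
step_arm --commands '[[[0,0,-0.3,0,0,0,1],[0,0,-0.3,0,0,0,1],[-0.03,0,-0.3,0,0,0,1],[-0.06,0,-0.3,0,0,0,1],[-0.06,0,-0.3,0,0,0,1],[-0.06,0,-0.3,0,0,0,1]]]'

```text
time_s: 5.85
position: [539.6, -134.3, 239.2]
tcp_rot: [0.706, -0.033, 0.033, -0.706]
ft_force: [-1.1, 0.1, 0.8]
finger_gap: -0.002
```

Request:
step_arm --commands '[[[-0.06,0,-0.25,0,0,0,1],[-0.06,0,-0.25,0,0,0,1],[-0.04,0,-0.25,0,0,0,1],[0,0,-0.25,0,0,0,1]]]'

```text
time_s: 6.35
position: [535.9, -134.1, 214.5]
tcp_rot: [0.706, -0.032, 0.032, -0.706]
ft_force: [-5.5, 1.4, 27.7]
finger_gap: -0.0
```

```bash
python3 s.py; python3 - <<'E'
from h import *
o=[]
for c,x,y in(("top",330,180),("side",270,150)):
    im=bot.camera(c); o.append(cv2.resize(im[y:y+120,x:x+100],(400,480),interpolation=cv2.INTER_CUBIC))
cv2.imwrite("pics/lev.png",np.hstack(o))
E
```

```text
6.35 [ 535.9 -134.1  214.5] jaw 1.479 appr [ 0. -0. -1.] q [-0.25  0.38 -0.43  0.77  0.   -0.15] F [-5.5  1.4 27.7] gap -0.0
```

View pics/lev.png

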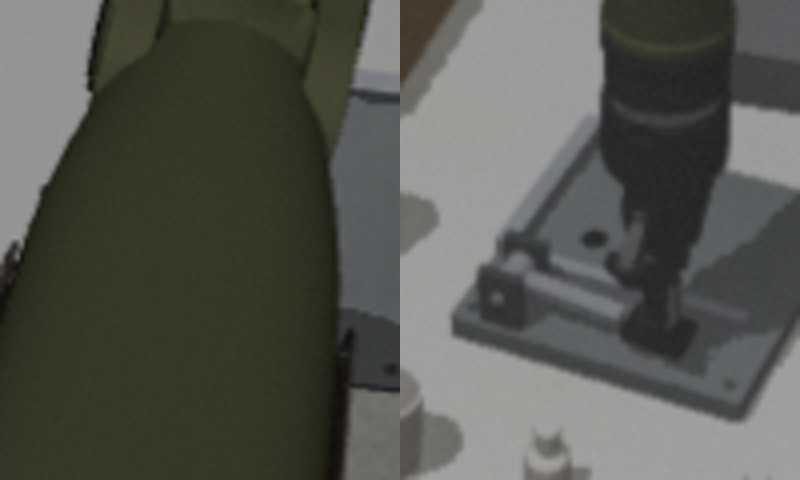

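The press pad is down and the pin hole at crop (595,238) is dark, so the lever is at its stop with 28 N on it. I'll lift off, go to the plate, and check on the way that it stayed down.

Request:
step_arm --commands '[[[0,0,0.4,0,0,0,1],[0,0,0.8,0,0,0,1],[0,0,0.9,0,0,0,1],[0,0.4,0.9,0,0,0,-1],[-0.05,0.9,0.5,0,0,0,-1],[-0.05,1,0,0,0,0,-1],[-0.05,1,0,0,0,0,-1],[-0.05,1,0,0,0,0,-1]]]'

```text
time_s: 7.45
position: [531.0, -25.8, 302.7]
tcp_rot: [-0.706, 0.032, -0.033, 0.706]
ft_force: [-0.5, 0.8, 0.1]
finger_gap: 0.998
```

Request:
step_arm --commands '[[[-0.05,1,0,0,0,0,-1],[-0.05,1,0,0,0,0,-1],[-0.05,1,0,0,0,0,-1],[-0.05,1,0,0,0,0,-1],[-0.05,1,0,0,0,0,-1],[-0.05,1,0,0,0,0,-1],[-0.05,1,0,0,0,0,-1],[-0.05,1,0,0,0,0,-1]]]'

```text
time_s: 8.45
position: [521.0, 174.3, 302.6]
tcp_rot: [-0.706, 0.032, -0.033, 0.706]
ft_force: [-0.3, -0.3, 0.1]
finger_gap: 0.999
```

```bash
python3 s.py; python3 - <<'E'
from h import *
bot.camera("side");bot.camera("top")
for c in("side","top"):
  for t,z in(("lever_pad",41),("plate_handle",42)):
    for r in bot.place_of(c,t)[:3]:print(c,t,np.round(r["pixel"],1),round(r["conf"],2),np.round(at(c,r["pixel"],z),1))
E
```

```text
8.45 [521.  174.3 302.6] jaw 1.479 appr [ 0.001  0.    -1.   ] q [ 0.32  0.28 -0.33  0.96 -0.    0.41] F [-0.3 -0.3  0.1] gap 0.999
side lever_pad [335.8 230.8] 0.53 [ 533.  -130.4   41. ]
side plate_handle [373.8 372.1] 0.97 [337.7 243.3  42. ]
side plate_handle [293.3 333.7] 0.68 [521.9 204.1  42. ]
side plate_handle [357.9 456.2] 0.62 [319.6 423.   42. ]
top lever_pad [359.  242.5] 0.64 [ 532.9 -125.8   41. ]
top lever_pad [309.2 195.2] 0.54 [652.   -0.7  41. ]
top plate_handle [128.1 325.4] 0.73 [320.6 427.2  42. ]
```

Request:
step_arm --commands '[[[0,0.75,-0.2,0,0,0,-1],[0,0.7,-0.6,0,0,0,-1],[0,0,-0.8,0,0,0,-1],[0,0,-0.8,0,0,0,-1],[0,0,-0.8,0,0,0,-1],[0,0,-0.6,0,0,0,-1],[0,0,-0.35,0,0,0,-1],[0,0,0,0,0,0,-1]]]'

```text
time_s: 9.75
position: [520.6, 209.7, 197.7]
tcp_rot: [0.707, -0.033, 0.032, -0.706]
ft_force: [-0.1, -0.3, -0.6]
finger_gap: 0.998
```

Request:
step_arm --commands '[[[0,0,0,0,0,0,0.2],[0,0,0,0,0,0,0.4],[0,0,0,0,0,0,0.6],[0,0,0,0,0,0,0.75],[0,0,0,0,0,0,0.9],[0,0,0,0,0,0,1],[0,0,0,0,0,0,1],[0,0,0,0,0,0,1]]]' --squeeze 60

```text
time_s: 10.75
position: [521.3, 210.1, 199.0]
tcp_rot: [-0.706, 0.032, -0.033, 0.707]
ft_force: [0.8, 2.6, 5.7]
finger_gap: 0.132
```

```bash
python3 s.py
```

```text
10.75 [521.3 210.1 199. ] jaw 1.479 appr [ 0.001  0.001 -1.   ] q [ 0.38  0.41 -0.42  0.74  0.    0.47] F [0.8 2.6 5.7] gap 0.132
```

Request:
step_arm --commands '[[[0,0,0.3,0,0,0,1],[0,0,0.6,0,0,0,1],[0,0,0.9,0,0,0,1],[0,0,0.9,0,0,0,1],[0,0,0.9,0,0,0,1],[0,0,0.6,0,0,0,1],[0,0,0.2,0,0,0,1],[0,0,0,0,0,0,1]]]' --squeeze 80

```text
time_s: 11.75
position: [520.8, 209.6, 308.3]
tcp_rot: [0.706, -0.032, 0.032, -0.706]
ft_force: [-0.1, 0.2, -6.2]
finger_gap: 0.129
```

```bash
python3 s.py; python3 - <<'E'
from h import *
im=bot.camera("side");cv2.imwrite("pics/lift.png",cv2.resize(im[180:400,220:440],(660,660))[:600])
for r in bot.place_of("side","plate_mid")[:3]:print(r)
E
```

```text
11.75 [520.8 209.6 308.3] jaw 1.479 appr [-0. -0. -1.] q [ 0.38  0.3  -0.29  0.98 -0.    0.47] F [-0.1  0.2 -6.2] gap 0.129
{'pixel': [374.1, 379.6], 'conf': 0.85}
{'pixel': [292.7, 312.5], 'conf': 0.58}
{'pixel': [357.4, 469.0], 'conf': 0.57}
```

View pics/lift.png

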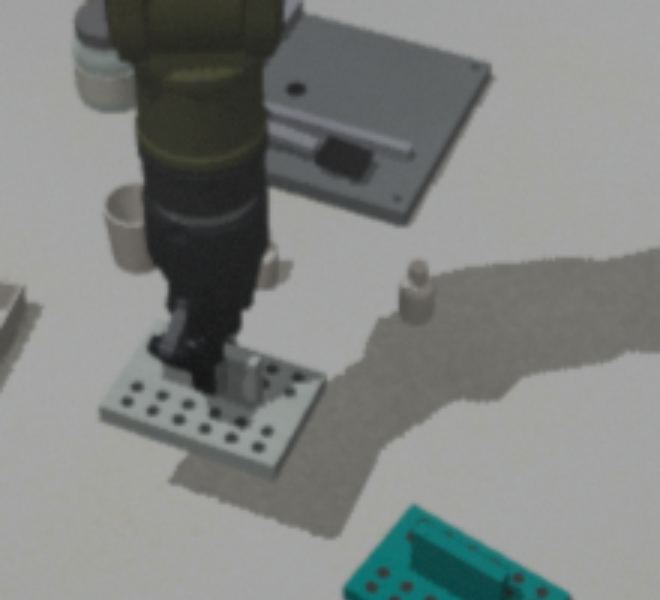

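The plate hangs level at crop (212,410). The lever pad at (345,157) is still down and the pin hole is dark. Next I'll carry it over.

Request:
step_arm --commands '[[[0.1,-0.5,0,0,0,0,1],[0.1,-1,0,0,0,0,1],[0.1,-1,0,0,0,0,1],[0.1,-1,0,0,0,0,1],[0.1,-1,0,0,0,0,1],[0.1,-1,0,0,0,0,1],[0.1,-1,0,0,0,0,1],[0.1,-1,0,0,0,0,1]]]'

```text
time_s: 12.85
position: [540.7, 20.5, 308.0]
tcp_rot: [0.707, -0.033, 0.032, -0.706]
ft_force: [-0.1, 0.5, -5.2]
finger_gap: 0.13
```

Request:
step_arm --commands '[[[0.1,-1,0,0,0,0,1],[0.1,-1,0,0,0,0,1],[0.1,-1,0,0,0,0,1],[0.1,-1,0,0,0,0,1],[0.1,-1,0,0,0,0,1],[0.1,-1,0,0,0,0,1],[0.1,-1,0,0,0,0,1],[0.1,-1,0,0,0,0,1]]]'

```text
time_s: 13.85
position: [560.4, -179.4, 307.8]
tcp_rot: [0.706, -0.033, 0.032, -0.706]
ft_force: [-0.0, -0.6, -5.9]
finger_gap: 0.131
```

Request:
step_arm --commands '[[[0.1,-1,0,0,0,0,1],[0.1,-1,0,0,0,0,1],[0.1,-0.2,-0.3,0,0,0,1],[0,0,-0.6,0,0,0,1],[0,0,-0.7,0,0,0,1],[0,0,-0.6,0,0,0,1],[0,0,-0.4,0,0,0,1],[0,0,0,0,0,0,1]]]'

```text
time_s: 14.85
position: [568.0, -232.3, 242.3]
tcp_rot: [-0.706, 0.033, -0.032, 0.707]
ft_force: [0.9, -0.2, -5.2]
finger_gap: 0.132
```

```bash
python3 s.py; python3 - <<'E'
from h import *
im=bot.camera("side");cv2.imwrite("pics/over.png",cv2.resize(im[120:270,240:420],(720,600),interpolation=cv2.INTER_CUBIC))
for r in bot.place_of("side","plate_mid")[:3]:print(r, at("side",r["pixel"],20+8+26))
for r in bot.place_of("side","corner")[:2]:print(r)
E
```

```text
14.85 [ 568.  -232.3  242.3] jaw 1.48 appr [-0.002  0.001 -1.   ] q [-0.39  0.45 -0.24  0.89  0.   -0.3 ] F [ 0.9 -0.2 -5.2] gap 0.132
{'pixel': [358.0, 469.6], 'conf': 0.85} [311.62616559 452.38876278  54.        ]
{'pixel': [334.5, 204.6], 'conf': 0.74} [ 561.85864113 -210.96553648   54.        ]
{'pixel': [371.1, 380.2], 'conf': 0.72} [336.53241634 271.20208838  54.        ]
{'pixel': [296.0, 213.2], 'conf': 0.78}
```

View pics/over.png

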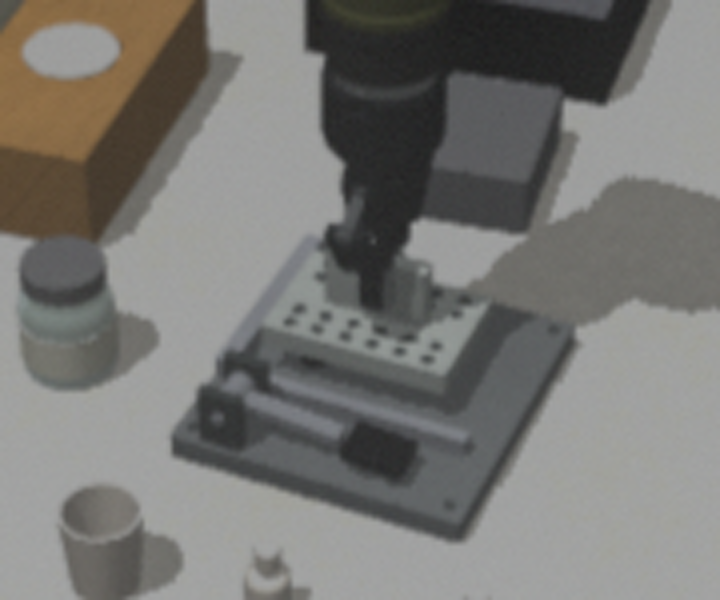

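The plate is about 24 mm above the floor at crop (370,340), parallel to the fences, with the lever still down. Lowering.

Request:
step_arm --commands '[[[0,0,-0.4,0,0,0,1],[0,0,-0.3,0,0,0,1],[0,0,-0.1,0,0,0,1],[0,0,-0.06,0,0,0,1],[0,0,-0.04,0,0,0,1],[0,0,0,0,0,0,1]]]'

```text
time_s: 15.75
position: [568.5, -232.9, 221.0]
tcp_rot: [0.706, -0.032, 0.032, -0.706]
ft_force: [0.1, 0.6, -6.1]
finger_gap: 0.132
```

Request:
step_arm --commands '[[[0,0,-0.04,0,0,0,1],[0,0,-0.04,0,0,0,1],[0,0,0,0,0,0,1]]]'

```text
time_s: 16.12
position: [568.5, -232.9, 219.1]
tcp_rot: [0.706, -0.032, 0.032, -0.706]
ft_force: [0.2, 0.3, -4.3]
finger_gap: 0.136
```

Request:
step_arm --commands '[[[0,0,-0.04,0,0,0,1],[0,0,0,0,0,0,1]]]'

```text
time_s: 16.38
position: [568.5, -232.9, 219.1]
tcp_rot: [0.706, -0.032, 0.033, -0.706]
ft_force: [-4.0, 2.1, 6.4]
finger_gap: 0.128
```

Request:
step_arm --commands '[[[0,0,-0.04,0,0,0,1],[0,0,0,0,0,0,1]]]'

```text
time_s: 16.62
position: [568.5, -232.9, 219.1]
tcp_rot: [0.707, -0.032, 0.033, -0.706]
ft_force: [-6.1, 2.1, 13.3]
finger_gap: 0.128
```

Request:
step_arm --commands '[[[0.01,0.1,0.02,0,0,0,1],[0.01,0.1,0,0,0,0,1],[0.01,0.1,0,0,0,0,1],[0.01,0.08,0,0,0,0,1],[0,0,0,0,0,0,1]]]'

```text
time_s: 17.25
position: [570.7, -224.2, 219.1]
tcp_rot: [0.707, -0.031, 0.034, -0.706]
ft_force: [0.3, -2.7, 5.6]
finger_gap: 0.128
```

Request:
step_arm --commands '[[[0.01,0.06,0,0,0,0,1],[0,0.06,0,0,0,0,1],[0,0,0,0,0,0,1]]]'

```text
time_s: 17.62
position: [571.0, -221.2, 219.0]
tcp_rot: [0.707, -0.031, 0.034, -0.705]
ft_force: [-0.4, -2.8, 5.6]
finger_gap: 0.131
```

Sliding on friction only, with no fence contact yet.

Request:
step_arm --commands '[[[0,0.06,0,0,0,0,1],[0.01,0.06,0,0,0,0,1],[0,0,0,0,0,0,1]]]'

```text
time_s: 18.0
position: [571.2, -218.2, 219.0]
tcp_rot: [0.707, -0.031, 0.034, -0.705]
ft_force: [-0.9, -2.9, 5.5]
finger_gap: 0.13
```

Request:
step_arm --commands '[[[0,0.06,0,0,0,0,1],[0.01,0.04,0,0,0,0,1],[0,0,0,0,0,0,1]]]'

```text
time_s: 18.38
position: [571.3, -216.4, 219.1]
tcp_rot: [0.708, -0.032, 0.034, -0.705]
ft_force: [-1.1, -6.1, 5.2]
finger_gap: 0.135
```

Side fence contact (6 N), 0.5 mm from the prediction. Now I'll slide along it to the end fence.

Request:
step_arm --commands '[[[0.1,-0.009,0,0,0,0,1],[0.1,-0.009,0,0,0,0,1],[0.1,-0.009,0,0,0,0,1],[0.08,-0.007,0,0,0,0,1],[0,0,0,0,0,0,1]]]'

```text
time_s: 19.0
position: [579.4, -217.2, 219.0]
tcp_rot: [0.708, -0.033, 0.033, -0.705]
ft_force: [-7.0, -5.1, 10.9]
finger_gap: 0.13
```

Request:
step_arm --commands '[[[0.06,-0.005,0,0,0,0,1],[0.04,-0.004,0,0,0,0,1],[0,0,0,0,0,0,1]]]'

```text
time_s: 19.38
position: [581.7, -217.4, 219.1]
tcp_rot: [0.708, -0.033, 0.033, -0.705]
ft_force: [-8.2, -6.1, 11.8]
finger_gap: 0.131
```

Request:
step_arm --commands '[[[0.06,-0.005,0.01,0,0,0,1],[0.04,-0.004,0,0,0,0,1],[0,0,0,0,0,0,1]]]'

```text
time_s: 19.75
position: [582.7, -217.4, 219.0]
tcp_rot: [0.708, -0.035, 0.032, -0.705]
ft_force: [-13.2, -4.9, 15.6]
finger_gap: 0.128
```

```bash
python3 s.py; python3 - <<'E'
from h import *
print(bot.state()["moment"])
im=bot.camera("side");cv2.imwrite("pics/fit.png",cv2.resize(im[160:250,280:390],(733,600),interpolation=cv2.INTER_CUBIC))
E
```

```text
19.75 [ 582.7 -217.4  219. ] jaw 1.477 appr [-0.004 -0.004 -1.   ] q [-0.36  0.48 -0.24  0.85 -0.   -0.26] F [-13.2  -4.9  15.6] gap 0.128
[-0.67929152  2.40432382 -0.24072482]
```

View pics/fit.png

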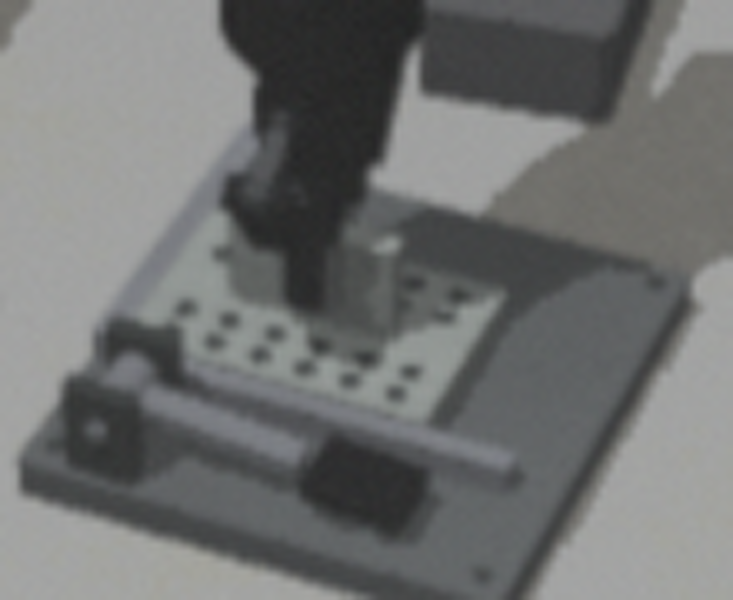

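The plate now meets both fences, flat, with the lever down. I'll press more firmly.

Request:
step_arm --commands '[[[0.05,0.06,0,0,0,0,1],[0.05,0.06,0,0,0,0,1],[0,0,0,0,0,0,1]]]'

```text
time_s: 20.18
position: [583.6, -216.2, 219.3]
tcp_rot: [0.71, -0.037, 0.031, -0.703]
ft_force: [-22.8, -13.4, 19.3]
finger_gap: 0.127
```

```bash
python3 s.py; python3 -c "
from h import *
print(bot.state()['moment'])"
```

```text
20.18 [ 583.6 -216.2  219.3] jaw 1.475 appr [-0.008 -0.009 -1.   ] q [-0.35  0.49 -0.24  0.85 -0.01 -0.26] F [-22.8 -13.4  19.3] gap 0.127
[-2.10295459  3.75743145 -0.31249304]
```

Request:
step_arm --commands '[[[0,0.06,-0.02,0,0,0,1],[0,0,0,0,0,0,1],[0,0,0,0,0,0,1],[0,0,0,0,0,0,1]]]'

```text
time_s: 20.68
position: [583.6, -215.7, 219.4]
tcp_rot: [0.711, -0.037, 0.032, -0.702]
ft_force: [-24.0, -16.4, 23.9]
finger_gap: 0.127
```

```bash
python3 s.py; python3 - <<'E'
from h import *
im=bot.camera("side");cv2.imwrite("pics/fit2.png",cv2.resize(im[160:250,280:390],(733,600),interpolation=cv2.INTER_CUBIC))
# model overlay check: home plate corners on the fitted fixture, in crop pixels
M=R.from_euler('z',-.0876).as_matrix()[:2,:2]
for a in((85,40),(85,-45),(-42,40),(-42,-45)):
    p=proj("side",np.r_[[563.13,-213.84]+M@np.array(a),36]);print(a,np.round((p-[280,160])*6.664))
for r in bot.place_of("side","plate_mid")[:4]:
    if r["pixel"][1]<260:print(r,at("side",r["pixel"],28))
E
```

```text
20.68 [ 583.6 -215.7  219.4] jaw 1.474 appr [-0.008 -0.012 -1.   ] q [-0.35  0.48 -0.24  0.85 -0.01 -0.25] F [-24.  -16.4  23.9] gap 0.127
(85, 40) [120. 333.]
(85, -45) [209. 207.]
(-42, 40) [424. 419.]
(-42, -45) [504. 287.]
{'pixel': [327.4, 210.1], 'conf': 0.57} [ 581.66880726 -213.70103469   28.        ]
```

View pics/fit2.png

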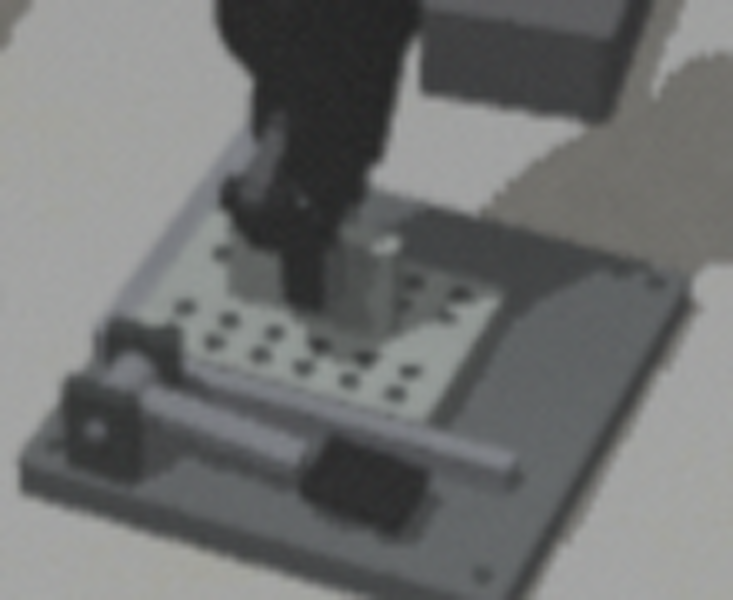

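Request:
step_arm --commands '[[[0,0.05,-0.01,0,0,0,1],[0,0,0,0,0,0,1],[0,0,0,0,0,0,1],[0,0,0,0,0,0,1]]]'

```text
time_s: 21.28
position: [583.6, -215.3, 219.4]
tcp_rot: [0.711, -0.037, 0.032, -0.701]
ft_force: [-24.1, -20.2, 24.8]
finger_gap: 0.129
```

```bash
python3 s.py; python3 - <<'E'
from h import *
print(bot.state()["moment"])
bot.camera("side")
for t,z in(("lever_pad",41),("plate_mid",28),("vial_a",0),("beaker",0),("jar",0)):
    for r in bot.place_of("side",t)[:2]:print(t,np.round(at("side",r["pixel"],z)),round(r["conf"],2))
E
```

```text
21.27 [ 583.6 -215.3  219.4] jaw 1.474 appr [-0.008 -0.014 -1.   ] q [-0.35  0.48 -0.24  0.85 -0.02 -0.25] F [-24.1 -20.2  24.8] gap 0.129
[-3.47029883  4.31387202 -0.22510141]
lever_pad [ 535. -127.   41.] 0.74
plate_mid [335. 253.  28.] 0.96
plate_mid [ 582. -215.   28.] 0.66
vial_a [439. -24.   0.] 0.52
vial_a [567. -18.   0.] 0.49
beaker [671.  -1.   0.] 0.64
beaker [ 560. -470.    0.] 0.48
jar [ 769. -190.    0.] 0.63
jar [672.   1.   0.] 0.57
```

```bash
python3 -c "
from bench import bot
bot.sign_off()"; python3 s.py
```

```text
the job is handed in; nothing more can be done
the job is handed in; nothing more can be done
```

The lever is pressed and latched, and the grey check plate is flat in the corner with the gripper still holding it against both fences. I handed the job in at about 21.5 s; sign-off gives no verdict, and I could not read the state afterwards.

- **Lever:** it stayed down after I lifted off. It was still found at its latched place at the end, within about 4 mm, and the pin hole had shown dark before the plate covered it.
- **Plate:** it rests at floor height, about 20 mm above where it was gripped on the bench. The last push was 24 N towards the end fence and 20 N towards the side fence, with 25 N down. The twisting moment was only 0.2 N m, so it does not look as if one corner is carrying the load.
- **Other things:** the vials, beaker and jar were found where they started, within the networks' scatter of up to about 10 mm. I did not re-measure the tray, bottle or tip box at the end, but nothing was carried near them.

**Small disagreements:**
- The plate's pictured corners and contact position were 1 to 2 mm from my fitted home pose, which is about the calibration accuracy.
- Under the final push the tool leaned about 0.014 rad. I took that as arm flex, since the plate looked flat in the last picture, taken just before a final small push of about 1 mm.

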